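Flip the tray's status marker from waiting to passed

ROBOT

A 6-joint arm with a two-finger parallel gripper is mounted at the origin on the work surface. World frame = base frame: x ahead of the robot, y to its left, z up, the work surface at z = 0. Lengths are in m, angles in rad, forces in N, time in s.
With the tool pointing down it reaches from about 0.3 to 0.95 m from the base axis. Payload 3.1 kg.
Tool frame: the origin (TCP) lies on the mounting face of the last link; the fingertips stand 173 mm ahead of it and the grasp point (between the pads) lies 155 mm ahead of it; z points along the fingers, y is the line along which they close (so a half turn about z gives the same grasp; the last joint's range is limited). The gripper opens to 85 mm and grips with 20 to 120 N. Pads are 22 mm wide; open, the fingers measure 114 mm over their backs; the gripper's body (76 mm by 85 mm) begins 54 mm behind the grasp point. The pads swing forward as they close: fully open they stand 13 mm farther back than shut.
Start: joints at [-1.412, 0.308, 1.634, -0, 1.2, -0.07], TCP at [0.142, -0.609, 0.405] pointing down, gripper open.
Joint ranges: [-3.06, 3.06], [-0.79, 1.96], [0.05, 2.63], [-1.19, 4.34], [0.05, 2.64], [-2.94, 2.94]. Speed limits (rad/s): [2.79, 2.79, 3.14, 3.14, 3.14, 3.14].

INTERFACE

Orientations are given as a rotation vector (axis times angle).
In Python, from bench import ctrl, imaging, order, models gives the robot as it stands. The module is installed in compiled form; this text tells all that it offers.
- The arm moves only by the tool send_rows, never from a script. Its argument "commands" is a list that holds one entry, the list of rows, each a list of 5 numbers: the shift along the tool's x, y, z each as a share of 0.03 m, from -1 to 1, then the turn about the tool's z as a share of 0.1 rad, from -1 to 1, then the opening, from -1 (shut) to 1 (fully open). In form: [[[tx, ty, tz, turn, fingers], ...]]. A call has 1 to 8 rows; each row shifts and turns the commanded pose from where the row before left it, along the tool's axes as they then stand; what a row does not reach is not made up. A row lasts 1/10 s, in which the tool goes at most 50 mm and 8.59 degrees, less where a joint would pass 70% of its speed; a pose out of reach is approached as far as the arm can. A call with a number of a shift or a turn outside -1 to 1 is refused whole. A call with a gripper value outside its range is refused whole. The fingers move at their own pace and stop on an object; the grip force is fixed at half the most. Time passes only in rows, so rows that do not move let the fingers close. It gives the time, the measured TCP pose, the force, the opening and the grip force at its end, in the units of the state.
- ctrl.read_state(): the state, without advancing time (a new reading comes with each control period).
- imaging.snapshot(name): name is "scene" or "top" or "wrist"; returns a dict with "color" (400x640x3 uint8, blue, green, red), "vfov" (degrees; the focal length in pixels is half the picture's height over the tangent of half this angle, whatever the lens; pixels are square), "cx", "cy" (the principal point, pixels), "R" (3x3) and "t" (3): a world point X has camera coordinates R X + t; the wrist camera has in their place "T_tool_cam" (4x4, takes a point from camera to tool coordinates, whose origin is the TCP and whose axes are the flange's). Camera axes: x right, y down, z forward; pixel columns grow to the right and rows downward; lengths in m; the calibration is good to about 2 mm. A picture is of the moment at which its call begins: read the wrist's pose just before it. There is no depth.
- order.sign_off(): hands the job in; it is judged then, once.
Trained networks look in a picture, given as the dict that the camera call returned (one of the last four; its "shot" number tells which), for a name from the list of things; names that differ only in an ending like _2 or _b are one class to them, and where a whole thing is asked for, a point or a joint stands for the part that bears it (a point fixed in the world has none). Each returns a list of dicts, best first, with "confidence" (0 to 1); they miss things now and then, are a little off and sometimes report something else, mostly with a low value. They report only what shows in the picture. A call takes as long as a camera call.
- models.recognise(picture, name): "extent" ([left, top, right, bottom] in pixels, round what is visible of it).
- models.regions_of(picture, name): "pixels" (400x640 bool, what is visible of it) and "extent" ([left, top, right, bottom] in pixels, round what is visible of it).
The state is a dict: "time_s": time; "q": joint angles; "dq": joint speeds; "effort": joint torques, N m; "tcp_pos": TCP position; "eef_rot": TCP orientation; "contact_force": force on the tool from outside, world axes, zero at the start; "moment": the same for the moment, N m; "opening": finger opening in m; "grasp_force": force on a finger pad.
Only numpy, scipy, OpenCV 4.12 (cv2) and the standard library are available. Lean on these libraries where they do the work, as an engineer would, in place of code of your own. Each camera call takes 0.05 s, during which the arm holds its last target. There are 200 camera calls.

TASK

The sleeves in this tray have passed inspection: flip the status marker on the tray's near rim over its hinge, away from you, until the paddle lies flat on its rests on the far side with the green face up. Push it over with the fingers only (not the hand or arm), never pinching the paddle between them, and leave the sleeves, the plug gauge and the deburring tool where they are.

Things in the scene. Friction and masses are not known exactly. Their poses are not given: they have to be found in the camera images.
- tray: fixed grey plastic transport tray, 300 (x) x 400 (y) x 85 mm high, rim lip 8 mm wide outside the walls, with a blue insert of 3 x 4 round pockets holding steel sleeves; origin: centre of its underside on the bench; its x axis points away from the robot, across the near rim into the tray
- marker: flip marker: fixed steel bracket clipped on the tray's near (-x) rim, 92 mm wide, carrying the hinged paddle; origin on the bench under the pin; axes as the tray's. Steel cheeks carry the pin 41 to 44 mm either side of its middle and rise 14 mm above it. Under the paddle, on both sides, steel arms with rubber buffers reach 47 mm from the pin; farther out there is only air below it
- pivot (a point): middle of the hinge pin of the marker, 125 mm above the bench. Axes as the tray's: x points horizontally from the robot's side into the tray, y along the pin, z up. The sleeves in the tray end 43 mm below the pin
- paddle (a joint): angle of the paddle about the pin (y), rad: 0 = lying flat towards the robot (-x), yellow face up; pi/2 = upright; pi = lying flat towards the tray (+x), green face up. It stops at 0 and pi. The hinge is stiff: the paddle stays at any angle where it is left, and about 1 N at the tab moves it. It starts at 0 to 0.35
- tab (a point): middle of the free edge of the paddle's tab, at half thickness, 88 mm from the pin. The paddle is a 6 mm thick black plate with a yellow face (paddle_c3, paddle_c4) and a green face (paddle_c5, paddle_c6): 70 mm wide (along the pin) from 8 to 66 mm from the pin, then the tab, 36 mm wide, out to 88 mm
- sleeve_a: loose flanged steel sleeve, 67 mm flange, 48 mm body, 56 mm tall, standing in a pocket of the tray's near row; origin: centre of its underside, 26 mm above the bench
- sleeve_b: a second loose sleeve, the same, in the next pocket of the near row
- plug_gauge: loose dark steel plug gauge standing on the bench at the -y side of the marker, 42 mm across, 66 mm tall; origin: centre of its underside
- deburring_tool: loose deburring tool with purple handle lying on the bench at the +y side of the marker, 145 mm long, 24 mm thick; origin: on the bench under the middle of its handle

How it is judged:
By the outcome, as a careful person would: the job done as asked, in the order asked, and still so for the second after the job is handed in, with the robot touching nothing.
It also fails if it takes over 42 s, if anything falls off the work surface, if the arm or the gripper's body presses on something with over 40 N, if the wrist force passes 120 N, or if a joint passes its speed limit or range.

## Working session

There is one attempt and no reset: what is moved stays moved. The work goes in short steps, Python scripts to look and compute and a tool call to move; the robot and the scene stay as the last step left them, time stands still between calls to the robot, and variables do not carry over. Pictures are saved under pics/ and viewed, at most 10 in all, crops included, and the job is handed in when it is done.

Besides the shell and the picture viewer there is one more tool, called after "Call:" by a JSON object that holds its "method" and its "body", one argument or row to a line. send_rows: Moves the arm, as the interface text tells. Its arguments: {"type":"object","properties":{"commands":{"type":"array","items":{"type":"array","items":{"type":"array","items":{"type":"number"}}}}},"required":["commands"]}

```bash
mkdir -p pics; cat > h.py <<'E'
import numpy as np, cv2
from bench import ctrl, imaging, order, models
def f(p): return p["color"].shape[0]/2/np.tan(np.radians(p["vfov"])/2)
def ray(p,u,v):
    R=np.array(p["R"]);t=np.array(p["t"]);d=R.T@np.array([(u-p["cx"])/f(p),(v-p["cy"])/f(p),1]);return -R.T@t,d
def onz(p,u,v,z):
    c,d=ray(p,u,v);return c+d*(z-c[2])/d[2]
def proj(p,X):
    x=np.array(p["R"])@np.array(X)+np.array(p["t"]);return p["cx"]+f(p)*x[0]/x[2],p["cy"]+f(p)*x[1]/x[2]
E
python3 - <<'E'
from h import *
s=ctrl.read_state();print(s["tcp_pos"],s["eef_rot"],s["time_s"],s["opening"])
for n in("scene","top"):
    p=imaging.snapshot(n);cv2.imwrite(f"pics/{n}0.png",p["color"])
    c=-np.array(p["R"]).T@p["t"];print(n,c,p["vfov"])
    for k in("tray","marker","paddle","sleeve_a","plug_gauge","deburring_tool"):
        for r in models.regions_of(p,k)[:3]:
            ys,xs=np.nonzero(r["pixels"]);rc=cv2.minAreaRect(np.c_[xs,ys].astype(np.float32))
            print(k,round(r["confidence"],2),r["extent"],xs.mean().round(1),ys.mean().round(1),np.round(cv2.boxPoints(rc)).tolist())
E
```

```text
[ 0.14165904 -0.60829301  0.40344825] [-3.11880618e+00 -3.58304583e-01  1.17958959e-04] 0.0 0.08526890444717829
scene [1.10311925 0.35785073 0.85938375] 54.39003230933945
tray 0.7 [213.7, 184.8, 438.5, 380.3] 325.4 278.3 [[202.0, 282.0], [277.0, 159.0], [440.0, 258.0], [365.0, 382.0]]
marker 0.9 [362.4, 192.2, 404.9, 241.8] 383.2 217.1 [[357.0, 234.0], [370.0, 186.0], [407.0, 196.0], [394.0, 244.0]]
paddle 0.92 [365.6, 193.1, 406.2, 230.8] 386.6 209.1 [[365.0, 214.0], [382.0, 184.0], [409.0, 200.0], [391.0, 230.0]]
paddle 0.37 [446.7, 238.0, 484.0, 269.2] 463.2 255.6 [[446.0, 263.0], [481.0, 236.0], [487.0, 243.0], [452.0, 271.0]]
sleeve_a 0.93 [315.4, 220.4, 343.3, 247.6] 330.6 232.8 [[318.0, 219.0], [343.0, 219.0], [343.0, 245.0], [318.0, 245.0]]
sleeve_a 0.85 [349.6, 235.6, 372.8, 261.8] 361.9 250.2 [[348.0, 236.0], [374.0, 236.0], [374.0, 263.0], [348.0, 263.0]]
plug_gauge 0.72 [215.5, 183.7, 437.3, 382.1] 325.5 278.4 [[205.0, 278.0], [283.0, 157.0], [443.0, 260.0], [365.0, 381.0]]
plug_gauge 0.68 [339.4, 194.7, 354.8, 209.7] 346.5 202.2 [[336.0, 204.0], [342.0, 192.0], [357.0, 1
[... 699 characters left out ...]
267.0, 279.9] 248.3 250.3 [[227.0, 230.0], [265.0, 226.0], [271.0, 275.0], [233.0, 279.0]]
sleeve_a 0.95 [241.7, 197.8, 271.8, 229.9] 255.3 210.8 [[241.0, 197.0], [271.0, 197.0], [271.0, 227.0], [241.0, 227.0]]
sleeve_a 0.57 [282.7, 191.5, 312.8, 221.5] 298.2 206.5 [[283.0, 192.0], [313.0, 192.0], [313.0, 221.0], [283.0, 221.0]]
plug_gauge 0.75 [308.3, 247.0, 329.3, 270.1] 318.5 259.6 [[306.0, 260.0], [319.0, 247.0], [332.0, 260.0], [319.0, 273.0]]
plug_gauge 0.66 [231.8, 230.1, 268.0, 279.5] 248.4 250.4 [[228.0, 229.0], [265.0, 226.0], [268.0, 276.0], [231.0, 278.0]]
deburring_tool 0.74 [156.4, 272.6, 176.6, 340.0] 164.8 302.7 [[149.0, 342.0], [167.0, 273.0], [178.0, 276.0], [159.0, 345.0]]
```

View pics/scene0.png

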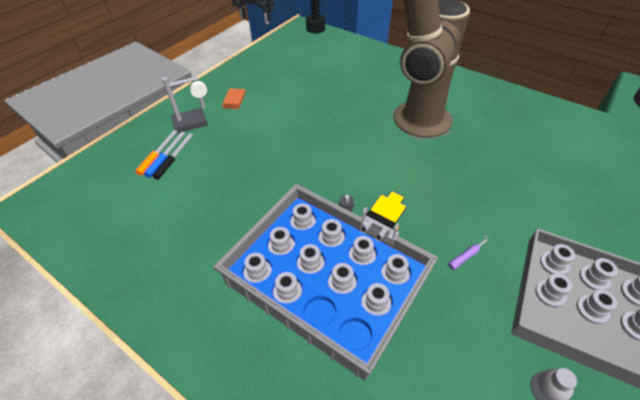

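View pics/top0.png

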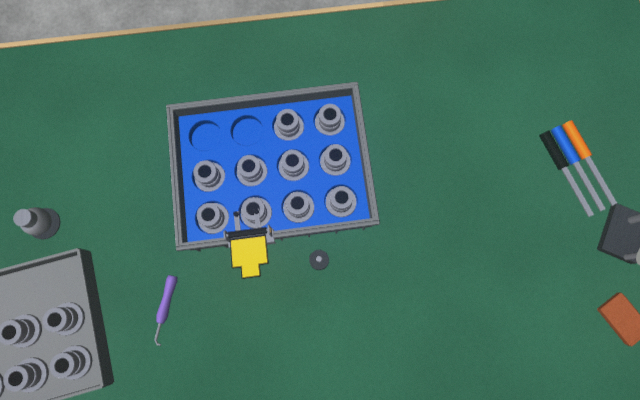

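The scene shows the yellow paddle at about (387,209) on the tray's near rim. The top view has it at (249,252) with its tab at (251,276), the gauge at (319,260) and the tool at (165,303). Next I'll zoom in to measure them.

```bash
python3 - <<'E'
from h import *
a=imaging.snapshot("top");b=imaging.snapshot("scene")
A=cv2.resize(a["color"][215:290,210:290],None,fx=7,fy=7,interpolation=cv2.INTER_CUBIC)
B=cv2.resize(b["color"][180:255,340:420],None,fx=7,fy=7,interpolation=cv2.INTER_CUBIC)[:, :]
cv2.imwrite("pics/zA.png",A);cv2.imwrite("pics/zB.png",B)
for n,p in(("top",a),("scene",b)):
    h=cv2.cvtColor(p["color"],cv2.COLOR_BGR2HSV);m=cv2.inRange(h,(22,150,90),(35,255,255))
    k,l,st,ce=cv2.connectedComponentsWithStats(m);i=1+st[1:,4].argmax();print(n,st[i],ce[i])
    ys,xs=np.nonzero(l==i)
    if n=="top":
        for y in range(ys.min(),ys.max()+1):print(y,xs[ys==y].min(),xs[ys==y].max(),end="; ")
# tray outer corners at z=.085
for u,v in((167,105),(357,83.5),(378.5,222),(178,249)):print(onz(a,u,v,.085).round(4))
E
```

```text
top [ 231  236   37   42 1147] [248.77157803 254.66259808]
236 261 264; 237 253 264; 238 245 264; 239 238 264; 240 231 264; 241 231 265; 242 231 264; 243 231 265; 244 231 265; 245 231 265; 246 231 265; 247 231 265; 248 231 265; 249 231 265; 250 232 265; 251 232 266; 252 232 266; 253 232 266; 254 232 266; 255 232 266; 256 232 266; 257 232 266; 258 232 266; 259 232 266; 260 232 266; 261 232 267; 262 232 266; 263 232 262; 264 232 258; 265 233 258; 266 233 258; 267 242 258; 268 242 258; 269 242 258; 270 242 258; 271 242 258; 272 242 259; 273 242 259; 274 242 259; 275 242 258; 276 242 252; 277 242 245; scene [371 192  35  31 658] [389.00303951 206.5775076 ]
[0.8642 0.2903 0.085 ]
[ 0.8641 -0.1203  0.085 ]
[ 0.5579 -0.1229  0.085 ]
[0.5529 0.2856 0.085 ]
```

View pics/zA.png

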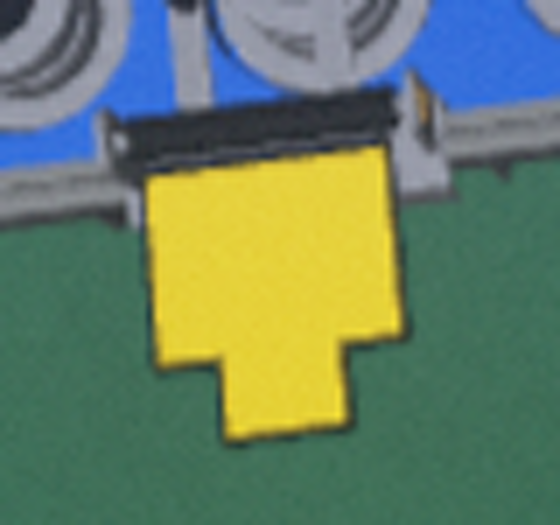

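View pics/zB.png

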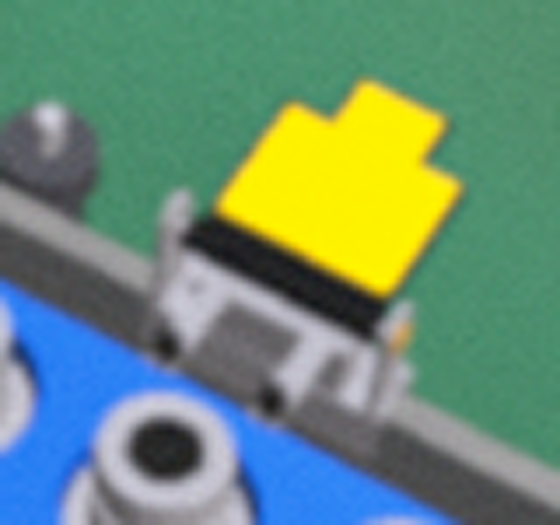

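The crops show the tab corners: zA has (228,440) and (350,427), zB has (447,124) and (370,78). The body corners are clear too. I'll fit the pose to these.

```bash
python3 - <<'E'
from h import *
from scipy.optimize import least_squares
a=imaging.snapshot("top");b=imaging.snapshot("scene")
o=lambda l,x,y:[( (u+.5)/7-.5+x,(v+.5)/7-.5+y) for u,v in l]
# +y tab,-y tab,+y body outer,-y body outer,+y inner,-y inner
T=o([(228,440),(350,427),(158,367),(405,335),(146,178),(385,147)],210,215)
S=o([(447,124),(370,78),(463,185),(293,103),(385,295),(217,207)],340,180)
def pts(q):
    x,y,w,th,s0=q[:5];X=np.array([np.cos(w),np.sin(w),0]);Y=np.array([-np.sin(w),np.cos(w),0]);Z=np.array([0,0,1.])
    out=-np.cos(th)*X+np.sin(th)*Z;n=np.sin(th)*X+np.cos(th)*Z
    return [np.array([x,y,.125])+out*s+Y*t+n*.003 for s,t in((.088,.018),(.088,-.018),(.066,.035),(.066,-.035),(s0,.035),(s0,-.035))]
def res(q):
    r=[]
    for i,P in enumerate(pts(q)):
        r+=list(np.subtract(proj(a,P),np.add(T[i],q[5:7])));r+=list(np.subtract(proj(b,P),np.add(S[i],q[7:9])))
    return np.r_[r,np.array(q[5:9])/1.0]
s=least_squares(res,[.56,.1,0,.1,.02,0,0,0,0]);print(s.x.round(4),np.abs(s.fun).max());print(np.round(pts(s.x),4))
for n,u,v,z in(("gauge",318.5,258,.066),("tool",165,303,.015)):print(n,onz(a,u,v,z).round(3))
E
```

```text
[ 0.5649  0.1379 -0.0006  0.0754  0.0127  0.087  -0.1259  0.0829 -0.1424] 1.1568227513003535
[[0.4774 0.1559 0.1346]
 [0.4774 0.1199 0.1346]
 [0.4994 0.1729 0.133 ]
 [0.4993 0.1029 0.133 ]
 [0.5525 0.1729 0.1289]
 [0.5525 0.1029 0.1289]]
gauge [0.502 0.007 0.066]
tool [0.452 0.34  0.015]
```

Call:
{"method": "send_rows", "body": {
  "commands": [
    [[0,0,0,1,-1],[0,0,0,1,-1],[0,0,0,0.29,-1],[0.3,-1,0,0,-1],[0.4,-1,0,0,-1],[0.4,-1,0,0,-1],[0.4,-1,0,0,-1],[0.4,-1,0,0,-1]]
  ]
}}

```text
time_s: 1.7
tcp_pos: [0.1991, -0.4575, 0.4048]
eef_rot: [3.141, 0.001, 0.0]
contact_force: [0.6, -0.7, -0.1]
opening: -0.0001
grasp_force: 0.0
```

Call:
{"method": "send_rows", "body": {
  "commands": [
    [[0.4,-1,0,0,-1],[0.4,-1,0,0,-1],[0.4,-1,0,0,-1],[0.4,-1,0,0,-1],[0.4,-1,0,0,-1],[0.4,-1,0,0,-1],[0.4,-1,0,0,-1],[0.4,-1,0,0,-1]]
  ]
}}

```text
time_s: 2.5
tcp_pos: [0.295, -0.2175, 0.405]
eef_rot: [3.141, 0.001, 0.001]
contact_force: [0.3, -1.4, 0.6]
opening: -0.0
grasp_force: 0.0
```

Call:
{"method": "send_rows", "body": {
  "commands": [
    [[0.4,-1,0,0,-1],[0.4,-1,0,0,-1],[0.4,-1,0,0,-1],[0.4,-1,0,0,-1],[0.4,-1,0,0,-1],[0.4,-1,0,0,-1],[0.4,-1,0,0,-1],[0,0,0,0,-1]]
  ]
}}

```text
time_s: 3.3
tcp_pos: [0.3797, -0.0063, 0.4051]
eef_rot: [-3.14, -0.009, -0.002]
contact_force: [-0.3, 0.1, -0.1]
opening: -0.0001
grasp_force: 0.0
```

Call:
{"method": "send_rows", "body": {
  "commands": [
    [[0.3,-1,0,0,-1],[0.3,-1,0,0,-1],[0.3,-1,0,0,-1],[0.3,-1,0,0,-1],[0.3,-0.8,0,0,-1],[0,0,1,0,-1],[0,0,1,0,-1],[0,0,1,0,-1]]
  ]
}}

```text
time_s: 4.1
tcp_pos: [0.4241, 0.1348, 0.3141]
eef_rot: [3.141, 0.002, 0.002]
contact_force: [-0.4, -0.6, 0.1]
opening: 0.0001
grasp_force: 0.0
```

Call:
{"method": "send_rows", "body": {
  "commands": [
    [[0,0,0.9,0,-1],[0,0,0,0,-1]]
  ]
}}

```text
time_s: 4.3
tcp_pos: [0.4217, 0.134, 0.2843]
eef_rot: [3.139, 0.0, -0.014]
contact_force: [-0.1, 0.1, 0.4]
opening: -0.0002
grasp_force: 0.0
```

```bash
python3 - <<'E'
from h import *
p=imaging.snapshot("scene");cv2.imwrite("pics/s1.png",cv2.resize(p["color"][120:270,320:480],None,fx=5,fy=4.0/4*5*0.8/0.8)[:600])
s=ctrl.read_state();print(s["tcp_pos"],s["eef_rot"],s["contact_force"])
E
```

```text
[0.42291883 0.13436848 0.28627334] [ 3.14027354e+00 -1.66053573e-04 -7.43860138e-03] [-0.43987427  0.0701346   0.07444808]
```

View pics/s1.png

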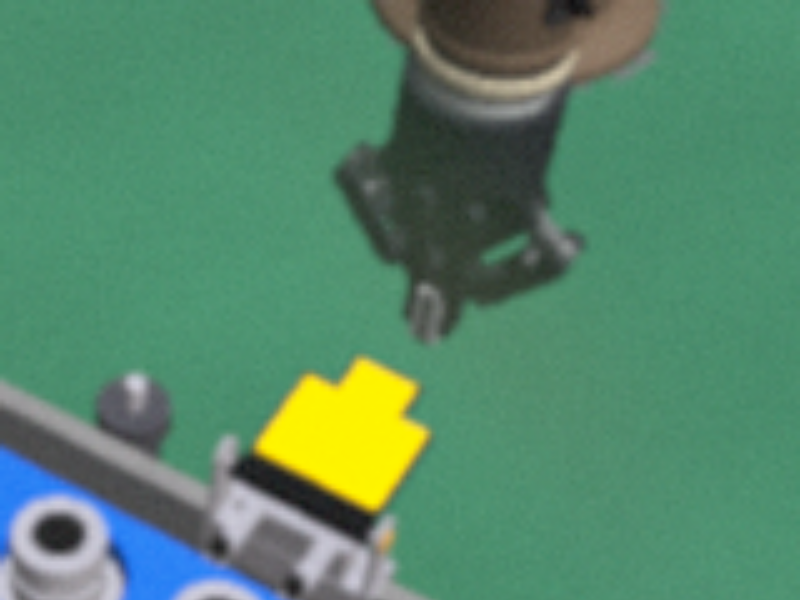

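The shut fingertips stand at (430,340) in the crop, behind the tab and about in line with it. I'll approach and feel for contact.

Call:
{"method": "send_rows", "body": {
  "commands": [
    [[0.6,-0.1,0,0,-1],[0.5,0,0,0,-1],[0.15,0,0,0,-1],[0,0,0,0,-1]]
  ]
}}

```text
time_s: 4.75
tcp_pos: [0.4625, 0.1381, 0.2893]
eef_rot: [-3.141, 0.001, -0.004]
contact_force: [0.7, 0.0, -0.7]
opening: 0.0001
grasp_force: 0.0
```

Call:
{"method": "send_rows", "body": {
  "commands": [
    [[0.1,0,0,0,-1],[0.05,0,0,0,-1],[0,0,0,0,-1]]
  ]
}}

```text
time_s: 5.05
tcp_pos: [0.4657, 0.1382, 0.2878]
eef_rot: [-3.142, 0.0, -0.0]
contact_force: [-0.0, -0.0, 0.1]
opening: 0.0
grasp_force: 0.0
```

Call:
{"method": "send_rows", "body": {
  "commands": [
    [[0.07,0,0,0,-1],[0,0,0,0,-1]]
  ]
}}

```text
time_s: 5.25
tcp_pos: [0.467, 0.1382, 0.2871]
eef_rot: [3.141, -0.0, -0.005]
contact_force: [-3.1, -0.7, 1.2]
opening: -0.0
grasp_force: 1.5
```

Call:
{"method": "send_rows", "body": {
  "commands": [
    [[0.07,0,0,0,-1],[0,0,0,0,-1]]
  ]
}}

```text
time_s: 5.45
tcp_pos: [0.4678, 0.1382, 0.2862]
eef_rot: [3.141, -0.001, -0.013]
contact_force: [-7.5, 0.9, 0.9]
opening: 0.0004
grasp_force: 3.2
```

Call:
{"method": "send_rows", "body": {
  "commands": [
    [[0.03,0,-0.1,0,-1],[0.0,0,-0.15,0,-1],[0,0,0,0,-1]]
  ]
}}

```text
time_s: 5.75
tcp_pos: [0.4688, 0.1382, 0.2941]
eef_rot: [3.141, -0.0, -0.013]
contact_force: [-6.6, 0.0, 2.3]
opening: 0.0001
grasp_force: 3.4
```

```bash
cat > th.py <<'E'
from h import *
import sys
p=imaging.snapshot("scene");h=cv2.cvtColor(p["color"],cv2.COLOR_BGR2HSV)
m=cv2.inRange(h,(22,150,90),(35,255,255));k,l,st,ce=cv2.connectedComponentsWithStats(m)
i=1+st[1:,4].argmax();print(st[i],ce[i].round(1))
s=ctrl.read_state();print(s["tcp_pos"].round(4),s["contact_force"].round(1),s["time_s"])
for th in(.075,.12,.16,.2,.3,.4,.5):print(th,np.round(proj(p,[.5649-.088*np.cos(th)+.003*np.sin(th),.1199,.125+.088*np.sin(th)+.003*np.cos(th)]),1),end=" ")
ys,xs=np.nonzero(l==i);j=ys.argmin();print("\ntop px",xs[j],ys[j])
if len(sys.argv)>1:cv2.imwrite(sys.argv[1],cv2.resize(p["color"][120:270,320:480],None,fx=5,fy=5)[:600])
E
python3 th.py pics/s2.png
```

```text
[371 190  35  33 695] [389.1 205.7]
[0.4688 0.1382 0.294 ] [-6.7  0.8  1.9] 5.8
0.075 [391.4 190.9] 0.12 [391.5 190. ] 0.16 [391.6 189.2] 0.2 [391.6 188.4] 0.3 [391.6 186.7] 0.4 [391.3 185.3] 0.5 [390.9 184.1] 
top px 392 190
```

The tab follows: its top went from row 192 to 190, about 0.16 rad. I'll continue along the arc.

Call:
{"method": "send_rows", "body": {
  "commands": [
    [[0.03,0,-0.2,0,-1],[0.08,0,-0.28,0,-1],[0.11,0,-0.27,0,-1],[0.13,0,-0.27,0,-1],[0,0,0,0,-1]]
  ]
}}

```text
time_s: 6.3
tcp_pos: [0.4807, 0.1383, 0.3266]
eef_rot: [3.141, -0.0, -0.007]
contact_force: [-8.4, -0.2, 6.0]
opening: -0.0001
grasp_force: 3.8
```

```bash
python3 th.py pics/s3.png
```

```text
[370 185  35  37 784] [388.6 203.1]
[0.4805 0.1383 0.3263] [-8.   0.5  5.3] 6.35
0.075 [391.4 190.9] 0.12 [391.5 190. ] 0.16 [391.6 189.2] 0.2 [391.6 188.4] 0.3 [391.6 186.7] 0.4 [391.3 185.3] 0.5 [390.9 184.1] 
top px 391 185
```

View pics/s3.png

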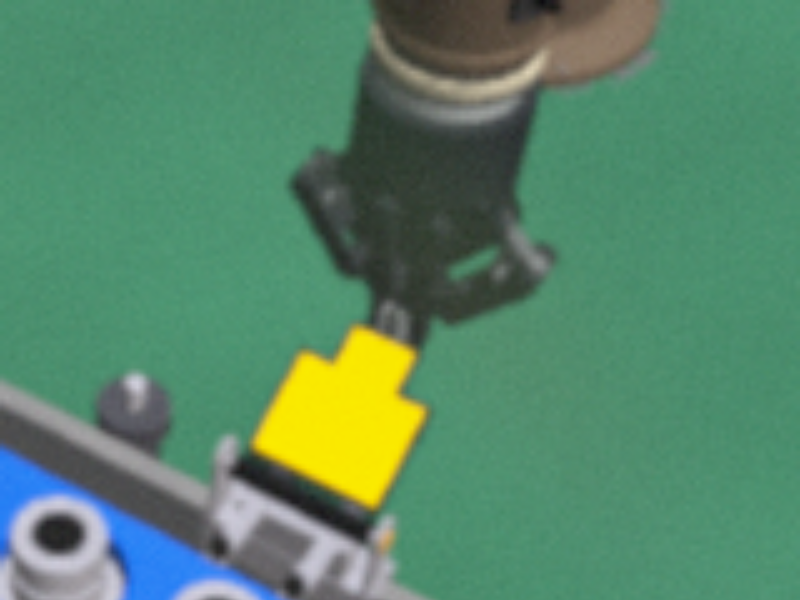

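The paddle's tab is at about (385,340) with the fingers behind it, roughly 0.55 rad.

Call:
{"method": "send_rows", "body": {
  "commands": [
    [[0.15,0,-0.25,0,-1],[0.25,0,-0.25,0,-1],[0.35,0,-0.25,0,-1],[0.35,0,-0.2,0,-1],[0,0,0,0,-1]]
  ]
}}

```text
time_s: 6.85
tcp_pos: [0.517, 0.1382, 0.3562]
eef_rot: [-3.141, 0.001, -0.01]
contact_force: [-0.1, 1.1, 0.2]
opening: -0.0001
grasp_force: 0.0
```

Call:
{"method": "send_rows", "body": {
  "commands": [
    [[0.4,0,-0.12,0,-1],[0.4,0,-0.1,0,-1],[0.4,0,0,0,-1],[0,0,0,0,-1]]
  ]
}}

```text
time_s: 7.25
tcp_pos: [0.5524, 0.1381, 0.361]
eef_rot: [-3.141, 0.001, -0.004]
contact_force: [-0.6, 0.5, -0.2]
opening: -0.0003
grasp_force: 0.0
```

```bash
python3 th.py pics/s4.png
```

```text
[369 195  27  29 479] [381.4 208.6]
[0.5515 0.1381 0.3606] [0.6 0.  0. ] 7.3
0.075 [391.4 190.9] 0.12 [391.5 190. ] 0.16 [391.6 189.2] 0.2 [391.6 188.4] 0.3 [391.6 186.7] 0.4 [391.3 185.3] 0.5 [390.9 184.1] 
top px 377 195
```

View pics/s4.png

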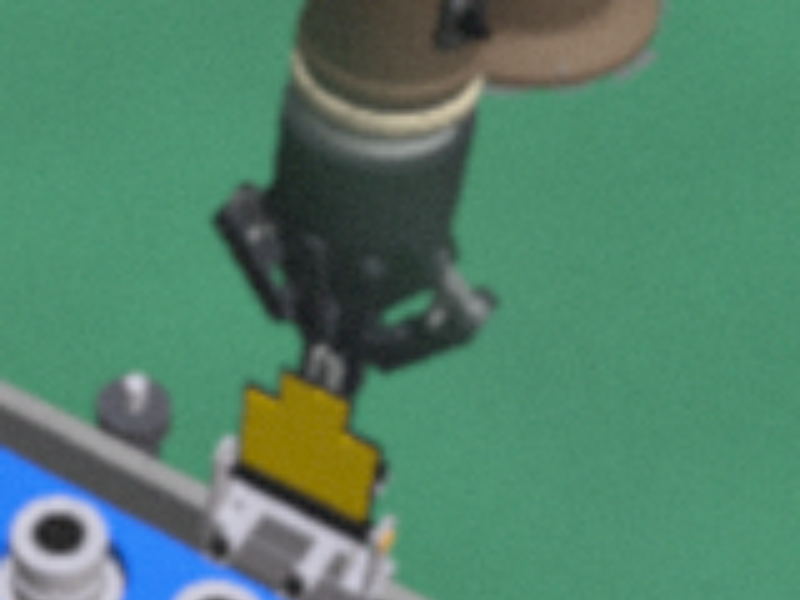

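The paddle is nearly upright, with its dark yellow face at (310,450) and the fingers behind the tab. I'll follow the arc over and down.

Call:
{"method": "send_rows", "body": {
  "commands": [
    [[0.3,0,0,0,-1],[0.27,0,0.04,0,-1],[0.26,0,0.09,0,-1],[0.25,0,0.1,0,-1],[0.22,0,0.16,0,-1],[0.22,0,0.16,0,-1],[0,0,0,0,-1]]
  ]
}}

```text
time_s: 8.0
tcp_pos: [0.5967, 0.1381, 0.3434]
eef_rot: [3.141, -0.001, -0.001]
contact_force: [-0.1, 0.8, -0.6]
opening: -0.0
grasp_force: 0.0
```

Call:
{"method": "send_rows", "body": {
  "commands": [
    [[0.18,0,0.2,0,-1],[0.17,0,0.22,0,-1],[0.12,0,0.25,0,-1],[0.1,0,0.25,0,-1],[0.05,0,0.22,0,-1],[0,0,0,0,-1]]
  ]
}}

```text
time_s: 8.6
tcp_pos: [0.6143, 0.1381, 0.3085]
eef_rot: [3.141, -0.0, -0.004]
contact_force: [0.6, -0.1, 0.1]
opening: -0.0003
grasp_force: 0.0
```

```bash
python3 th.py pics/s5.png
```

```text
[147 160   2   2   3] [147.7 160.7]
[0.6143 0.1381 0.3091] [0.1 0.1 0.3] 8.65
0.075 [391.4 190.9] 0.12 [391.5 190. ] 0.16 [391.6 189.2] 0.2 [391.6 188.4] 0.3 [391.6 186.7] 0.4 [391.3 185.3] 0.5 [390.9 184.1] 
top px 148 160
```

View pics/s5.png

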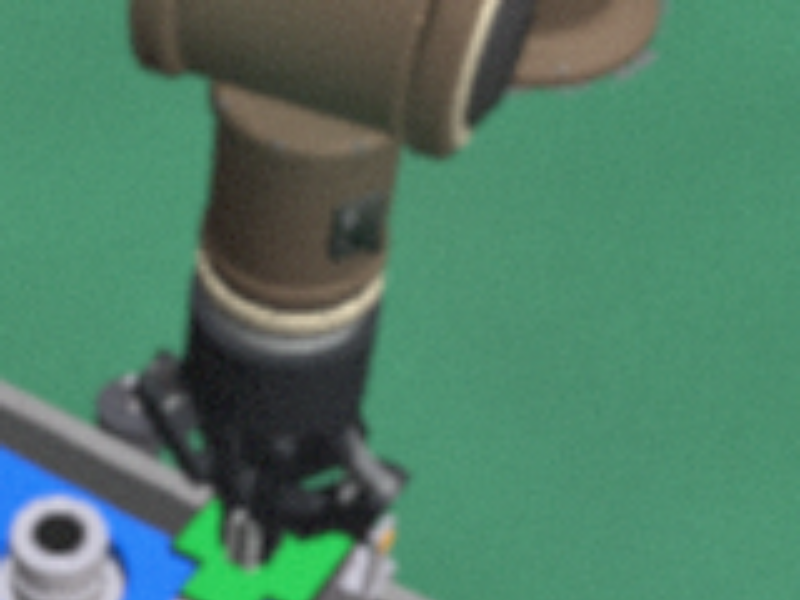

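The green face is up at (265,555), at about 170°. I'll press down to the stop.

Call:
{"method": "send_rows", "body": {
  "commands": [
    [[0.02,0,0.15,0,-1],[0,0,0.13,0,-1],[0,0,0,0,-1]]
  ]
}}

```text
time_s: 8.95
tcp_pos: [0.6153, 0.1382, 0.3017]
eef_rot: [-3.142, 0.0, -0.0]
contact_force: [-0.3, -0.4, 0.3]
opening: -0.0003
grasp_force: 0.0
```

Call:
{"method": "send_rows", "body": {
  "commands": [
    [[0,0,0.06,0,-1],[0,0,0,0,-1]]
  ]
}}

```text
time_s: 9.15
tcp_pos: [0.6153, 0.1382, 0.3014]
eef_rot: [3.142, -0.0, -0.0]
contact_force: [-2.0, -0.6, 6.5]
opening: 0.0001
grasp_force: 3.0
```

Call:
{"method": "send_rows", "body": {
  "commands": [
    [[0,0,0.06,0,-1],[0,0,0,0,-1],[0,0,0,0,-1]]
  ]
}}

```text
time_s: 9.45
tcp_pos: [0.6154, 0.1382, 0.3013]
eef_rot: [3.141, -0.0, 0.0]
contact_force: [-4.7, 0.0, 12.1]
opening: -0.0001
grasp_force: 6.2
```

Call:
{"method": "send_rows", "body": {
  "commands": [
    [[0,0,-0.3,0,-1],[0,0,-1,0,-1],[0,0,-1,0,-1],[-1,0,-1,0,-1],[-1,0,-0.5,0,-1],[-1,0,0,0,-1],[-1,0,0,0,-1],[-1,0,0,0,-1]]
  ]
}}

```text
time_s: 10.25
tcp_pos: [0.4639, 0.1381, 0.4123]
eef_rot: [-3.141, 0.001, -0.0]
contact_force: [0.5, -0.2, 0.4]
opening: 0.0002
grasp_force: 0.0
```

Call:
{"method": "send_rows", "body": {
  "commands": [
    [[-0.5,1,0,0,-1],[-0.5,1,0,0,-1],[0,1,0,0,-1],[0,1,0,0,-1],[0,1,0,0,-1],[0,0,0,0,-1],[0,0,0,0,-1]]
  ]
}}

```text
time_s: 10.95
tcp_pos: [0.4351, -0.0122, 0.4122]
eef_rot: [-3.141, 0.003, 0.0]
contact_force: [0.3, -0.6, -0.1]
opening: -0.0001
grasp_force: 0.0
```

```bash
python3 - <<'E'
from h import *
a=imaging.snapshot("top");b=imaging.snapshot("scene")
A=cv2.resize(a["color"][170:290,140:340],None,fx=4,fy=4,interpolation=cv2.INTER_CUBIC);B=cv2.resize(b["color"][180:270,320:440],None,fx=6,fy=6,interpolation=cv2.INTER_CUBIC)
cv2.imwrite("pics/eA.png",A);cv2.imwrite("pics/eB.png",B)
for n,p in(("top",a),("scene",b)):
  for th in(np.pi,np.pi-.1):
    print(n,th,[np.round(proj(p,[.5649-s*np.cos(th)-.003*np.sin(th),.1379+t,.125+s*np.sin(th)-.003*np.cos(th)]),1).tolist() for s,t in((.088,.018),(.088,-.018),(.066,.035),(.066,-.035))])
  h=cv2.cvtColor(p["color"],cv2.COLOR_BGR2HSV);m=cv2.inRange(h,(50,180,140),(75,255,255));k,l,st,ce=cv2.connectedComponentsWithStats(m);print(st[1+st[1:,4].argmax()])
  for k in("sleeve_a","plug_gauge","deburring_tool"):print(k,[(round(r["confidence"],2),r["extent"]) for r in models.recognise(p,k)[:2]])
E
```

```text
top 3.141592653589793 [[234.2, 188.4], [252.4, 186.2], [226.5, 200.3], [262.0, 196.0]]
top 3.041592653589793 [[233.4, 187.8], [251.7, 185.6], [225.8, 199.9], [261.6, 195.6]]
[239 192   1   1   1]
sleeve_a [(0.91, [285.2, 193.9, 314.7, 220.1]), (0.71, [260.3, 198.3, 269.9, 221.5])]
plug_gauge []
deburring_tool [(0.7, [154.1, 270.5, 176.5, 337.4]), (0.31, [285.4, 193.9, 315.3, 220.7])]
scene 3.141592653589793 [[367.3, 247.8], [353.6, 240.1], [378.9, 244.7], [352.5, 230.2]]
scene 3.041592653589793 [[367.8, 245.3], [354.0, 237.7], [379.3, 242.8], [352.8, 228.4]]
[355 217  35  30 616]
sleeve_a [(0.77, [352.2, 239.6, 375.2, 263.2]), (0.75, [315.9, 219.2, 343.1, 248.6])]
plug_gauge [(0.49, [335.3, 193.4, 356.4, 209.8])]
deburring_tool [(0.75, [443.8, 238.2, 485.0, 269.0])]
```

View pics/eA.png

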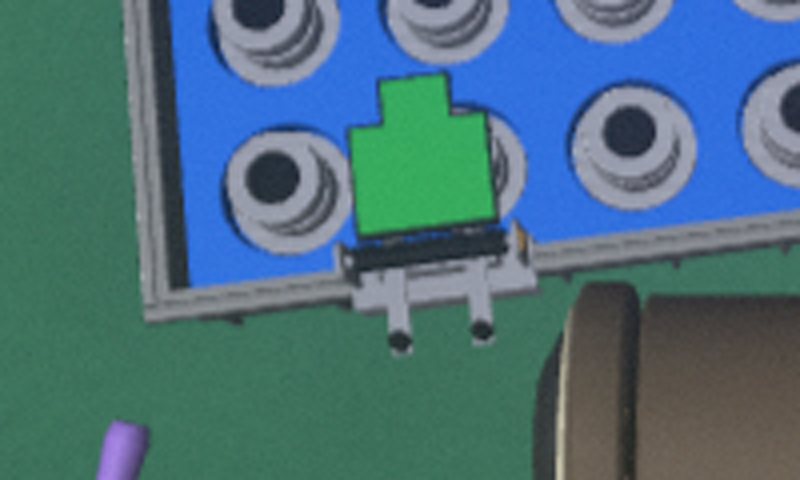

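View pics/eB.png

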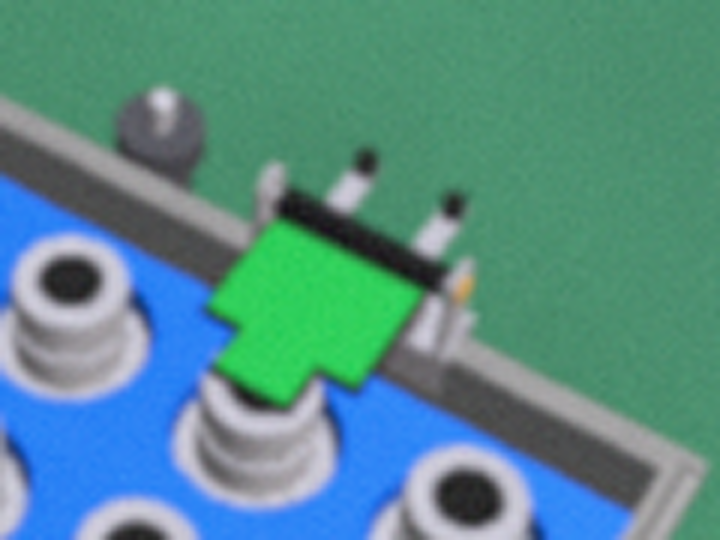

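The paddle lies flat with its green face up. In the scene crop the tab corner at (293,405) matches the flat prediction, and the sleeves, gauge and tool have not moved.

```bash
python3 -c "
from bench import order
print(order.sign_off())"
```

```text
the job is handed in; nothing more can be done
None
```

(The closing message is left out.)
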